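Find the empty compartment of the ink chest and open it

TASK

One of the four wells of the wooden ink chest is empty. Press the covers lightly at their dark dots, with shut fingertips, to find the one that rocks (a cover over a bottle stays firm), then keep pushing that cover's sunken end down and towards the front with the fingertips until the cover stands wide open, almost upright, and leave it so. Leave the other covers shut, pick nothing up, and do not disturb the things standing round the chest.

Things in the scene. Friction and masses are not known exactly. Their poses are not given: they have to be found in the camera images.
- ink_chest: Dark wooden ink chest, fixed, 102 (x) x 297 (y) x 64 mm high; four identical pale covers in a row along y, 70 mm apart, flush with its top, each over a well 50 mm deep. Origin: centre of its underside; x points from its front to its rear (away from the robot), y left, z up. Three wells hold a bottle right under the cover's rear end; one, any of the four, is empty. Keep all forces on it below 40 N.
- cover_1 (a joint): See-saw cover, leftmost (+y end): board 82 (x) x 62 (y) x 5 mm on a pivot along y. 0 = shut and flush; grows as the rear end sinks and the front end rises, to 1.5 rad (stop, almost upright). The stiff hinge (0.05 N m, about 1.6 N at the dot) stays where left. Over a bottle it gives under 0.05 rad, over the empty well it turns. Pressing in front of the pivot never moves a shut cover.
- cover_1_dot (a point): Centre of the 14 mm dark dot on top of cover_1, the place to press: 32 mm behind the pivot (14 mm from the cover's rear edge); moves with the cover. 64 mm above the table when shut.
- cover_1_edge (a point): Middle of the top front edge of cover_1, 36 mm in front of the pivot; moves with the cover, rises as it opens. A level push on the half-raised edge jams by friction.
- cover_1_pivot (a point): Middle of the pivot axis of cover_1, 61.5 mm above the table, 5 mm in front of the chest's centre line; fixed to the chest. Behind it the well is 47 mm long and 65 mm wide, free for the fingertips to follow the sunken rear end down and then push it forward.
- cover_2 (a joint): See-saw cover, second from the left: board 82 (x) x 62 (y) x 5 mm on a pivot along y. 0 = shut and flush; grows as the rear end sinks and the front end rises, to 1.5 rad (stop, almost upright). The stiff hinge (0.05 N m, about 1.6 N at the dot) stays where left. Over a bottle it gives under 0.05 rad, over the empty well it turns. Pressing in front of the pivot never moves a shut cover.
- cover_2_dot (a point): Centre of the 14 mm dark dot on top of cover_2, the place to press: 32 mm behind the pivot (14 mm from the cover's rear edge); moves with the cover. 64 mm above the table when shut.
- cover_2_edge (a point): Middle of the top front edge of cover_2, 36 mm in front of the pivot; moves with the cover, rises as it opens. A level push on the half-raised edge jams by friction.
- cover_2_pivot (a point): Middle of the pivot axis of cover_2, 61.5 mm above the table, 5 mm in front of the chest's centre line; fixed to the chest. Behind it the well is 47 mm long and 65 mm wide, free for the fingertips to follow the sunken rear end down and then push it forward.
- cover_3 (a joint): See-saw cover, third from the left: board 82 (x) x 62 (y) x 5 mm on a pivot along y. 0 = shut and flush; grows as the rear end sinks and the front end rises, to 1.5 rad (stop, almost upright). The stiff hinge (0.05 N m, about 1.6 N at the dot) stays where left. Over a bottle it gives under 0.05 rad, over the empty well it turns. Pressing in front of the pivot never moves a shut cover.
- cover_3_dot (a point): Centre of the 14 mm dark dot on top of cover_3, the place to press: 32 mm behind the pivot (14 mm from the cover's rear edge); moves with the cover. 64 mm above the table when shut.
- cover_3_edge (a point): Middle of the top front edge of cover_3, 36 mm in front of the pivot; moves with the cover, rises as it opens. A level push on the half-raised edge jams by friction.
- cover_3_pivot (a point): Middle of the pivot axis of cover_3, 61.5 mm above the table, 5 mm in front of the chest's centre line; fixed to the chest. Behind it the well is 47 mm long and 65 mm wide, free for the fingertips to follow the sunken rear end down and then push it forward.
- cover_4 (a joint): See-saw cover, rightmost (-y end): board 82 (x) x 62 (y) x 5 mm on a pivot along y. 0 = shut and flush; grows as the rear end sinks and the front end rises, to 1.5 rad (stop, almost upright). The stiff hinge (0.05 N m, about 1.6 N at the dot) stays where left. Over a bottle it gives under 0.05 rad, over the empty well it turns. Pressing in front of the pivot never moves a shut cover.
- cover_4_dot (a point): Centre of the 14 mm dark dot on top of cover_4, the place to press: 32 mm behind the pivot (14 mm from the cover's rear edge); moves with the cover. 64 mm above the table when shut.
- cover_4_edge (a point): Middle of the top front edge of cover_4, 36 mm in front of the pivot; moves with the cover, rises as it opens. A level push on the half-raised edge jams by friction.
- cover_4_pivot (a point): Middle of the pivot axis of cover_4, 61.5 mm above the table, 5 mm in front of the chest's centre line; fixed to the chest. Behind it the well is 47 mm long and 65 mm wide, free for the fingertips to follow the sunken rear end down and then push it forward.
- loose_pen: Capped black fountain pen lying in front of the chest, 20x145x16 mm; bystander, loose. Origin: centre of its underside.
- green_tin: Round dark green tin, 50 mm wide, 26 mm high, behind the chest; bystander, loose. Origin: centre of its underside.
- small_vial: Ink vial with a dark cap, 25 mm wide, 50 mm high, behind the chest; bystander, loose. Origin: centre of its underside.
- eye_loupe: Black eye loupe, 36 mm wide, 34 mm high, at the right end of the chest; bystander, loose. Origin: centre of its underside.
- red_tub: White tub with a pink perforated lid, 68 mm wide, 36 mm high, behind the chest; bystander, loose. Origin: centre of its underside.

How it is judged:
By the outcome, as a careful person would: the job done as asked, in the order asked, and still so for the second after the job is handed in, with the robot touching nothing.
It also fails if it takes over 40 s, if anything falls off the work surface, if the arm or the gripper's body presses on something with over 40 N, if the wrist force passes 120 N, or if a joint passes its speed limit or range.

ROBOT

A 6-joint arm with a two-finger parallel gripper is mounted at the origin on a cart in front of the work surface, level with it; the furniture and walls round the work are solid. World frame = base frame: x ahead of the robot, y to its left, z up, the work surface at z = 0. Lengths are in m, angles in rad, forces in N, time in s.
With the tool pointing down it reaches from about 0.325 to 0.775 m from the base axis. Payload 9.3 kg.
Tool frame: the origin (TCP) lies midway between the tips of the shut fingers; the grasp point (between the pads) lies 19 mm behind it; z points along the fingers, y is the line along which they close (so a half turn about z gives the same grasp; the last joint's range is limited). The gripper opens to 85 mm and grips with 20 to 120 N. Pads are 22 mm wide; open, the fingers measure 114 mm over their backs; the gripper's body (76 mm by 85 mm) begins 54 mm behind the grasp point. The pads swing forward as they close: fully open they stand 13 mm farther back than shut.
Start: joints at [-0.153, 0.259, 0.021, 1.334, 0, 1.418], TCP at [0.55, -0, 0.231] pointing down, gripper open.
Joint ranges: [-3.04, 3.04], [-0.91, 1.82], [-1.04, 1.36], [-1.92, 1.95], [-1.52, 1.45], [-3.14, 3.14]. Speed limits (rad/s): [2.22, 2.22, 2.79, 3.14, 3.14, 3.14].

INTERFACE

Orientations are given as [roll, pitch, yaw] about the fixed x, y, z axes, in that order (R = Rz(yaw) Ry(pitch) Rx(roll)).
In Python, from station import bot gives the robot as it stands. The module is installed in compiled form; this text tells all that it offers.
- The arm moves only by the tool drive_tool, never from a script. Its argument "deltas" is a list that holds one entry, the list of rows, each a list of 7 numbers: the shift along the tool's x, y, z each as a share of 60 mm, from -1 to 1, then the turn, a rotation vector about the tool's x, y, z each as a share of 0.12 rad, from -1 to 1, then the closure, from -1 (fully open) to 1 (shut). In form: [[[x, y, z, ax, ay, az, claw], ...]]. A call has 1 to 20 rows; each row shifts and turns the commanded pose from where the row before left it, along the tool's axes as they then stand; what a row does not reach is not made up. A row lasts 1/8 s, in which the tool goes at most 62.5 mm and 10.7 degrees, less where a joint would pass 70% of its speed; a pose out of reach is approached as far as the arm can. A call with a number of a shift or a turn outside -1 to 1 is refused whole. A call with a gripper value outside its range is refused whole. The fingers move at their own pace and stop on an object; "squeeze" is the grip in N (left out, the last holds). Time passes only in rows, so rows that do not move let the fingers close. It gives the time, the measured TCP pose, the force, the opening and the grip force at its end, in the units of the state.
- bot.sense(): the state, without advancing time (a new reading comes with each control period).
- bot.read_camera(name): name is "scene" or "side" or "wrist"; returns the picture (480x640x3 uint8, blue, green, red); there is no depth.
- bot.calibration(name): a dict with "fx", "fy", "cx", "cy" (pixels), "D" ([k1, k2, p1, p2, k3] as OpenCV has them; the pictures are not rectified), "R" (3x3) and "t" (3): a world point X has camera coordinates R X + t. Camera axes: x right, y down, z forward; pixel columns grow to the right and rows downward; lengths in m; the calibration is good to about 2 mm. A picture is of the moment at which its call begins: read the wrist's pose just before it. calibration takes no time and is no camera call; for the wrist camera it gives the pose at the moment of the call.
- bot.finish_job(): hands the job in; it is judged then, once.
The state is a dict: "time": time; "qpos": joint angles; "qd": joint speeds; "effort": joint torques, N m; "tool_pos": TCP position; "eef_rot": TCP orientation; "force": force on the tool from outside, world axes, zero at the start; "torque": the same for the moment, N m; "width": opening from 0.0 (shut) to 1.0 (fully open); "finger_force": force on a finger pad.
Only numpy, scipy, OpenCV 4.12 (cv2) and the standard library are available. Lean on these libraries where they do the work, as an engineer would, in place of code of your own. Each camera call takes 0.05 s, during which the arm holds its last target. There are 200 camera calls.

## Working session

There is one attempt and no reset: what is moved stays moved. The work goes in short steps, Python scripts to look and compute and a tool call to move; the robot and the scene stay as the last step left them, time stands still between calls to the robot, and variables do not carry over. Pictures are saved under pics/ and viewed, at most 10 in all, crops included, and the job is handed in when it is done.

Besides the shell and the picture viewer there is one more tool, called after "Request:" as name(argument=value, ...) on one line, values as JSON. drive_tool: Moves the arm, as the interface text tells. Shift numbers are shares of 60 mm and turn numbers shares of 0.12 rad, none past 1 either way. Its arguments: {"type":"object","properties":{"deltas":{"type":"array"},"squeeze":{"type":"number"}},"required":["deltas"]}

```bash
mkdir -p pics
python3 - <<'E'
from station import bot
import cv2
s=bot.sense();print(s)
for n in("scene","side"):
    cv2.imwrite(f"pics/{n}0.png",bot.read_camera(n));c=bot.calibration(n);print(n,c)
E
```

```text
{'time': 0.0, 'qpos': array([-1.52560951e-01,  2.59163302e-01,  2.07924269e-02,  1.33371862e+00,
       -1.79979007e-05,  1.41819895e+00]), 'qd': array([-0.00012327,  0.00184914, -0.00058312,  0.00041526, -0.00069417,
        0.00068869]), 'effort': array([-2.65873996e-04, -5.55637658e+01,  3.44536042e+01,  1.31759423e-02,
       -2.94380488e-04,  4.47349430e-05]), 'tool_pos': array([5.49722602e-01, 5.40716560e-05, 2.30693942e-01]), 'eef_rot': array([-3.14031178e+00, -1.78780575e-04,  1.57083265e+00]), 'force': array([ 0.28151419, -0.16786012,  0.59969367]), 'torque': array([ 0.0441507 , -0.00359172, -0.01586372]), 'finger_force': 0.0, 'width': 1.001663384762792}
scene {'fx': 545.1739178348587, 'fy': 545.1739178348587, 'cx': 314.22983012690287, 'cy': 244.5171045279062, 'D': array([0.00644977, 0.        , 0.        , 0.        , 0.        ]), 'R': array([[ 0.77037639, -0.63753467, -0.00835234],
       [-0.38673713, -0.45682563, -0.80108972],
       [ 0.5069069 ,  0.62037077, -0.598486  ]]), 't': array([-0.57550539,  0.21071395,  0.85652653])}
side {'fx': 481.1024230033912, 'fy': 481.1024230033912, 'cx': 312.7417914523944, 'cy': 240.49786323874596, 'D': array([0.00702069, 0.        , 0.        , 0.        , 0.        ]), 'R': array([[ 0.79236597, -0.60971035, -0.02023514],
       [-0.41882077, -0.51957372, -0.7447364 ],
       [ 0.44355984,  0.59857868, -0.66705189]]), 't': array([-0.56777912,  0.19052177,  0.76025341])}
```

View pics/scene0.png

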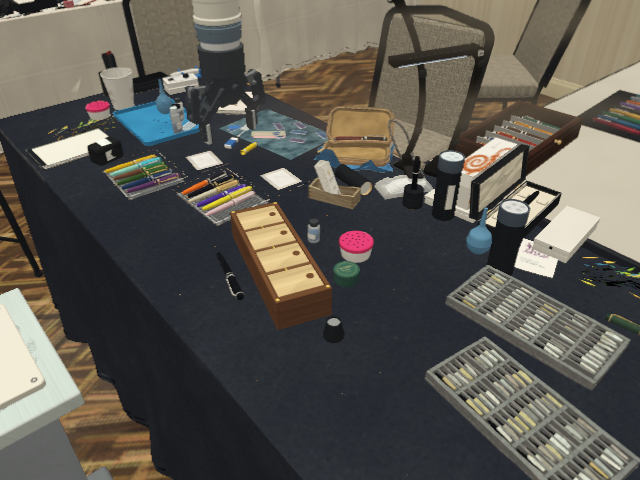

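View pics/side0.png

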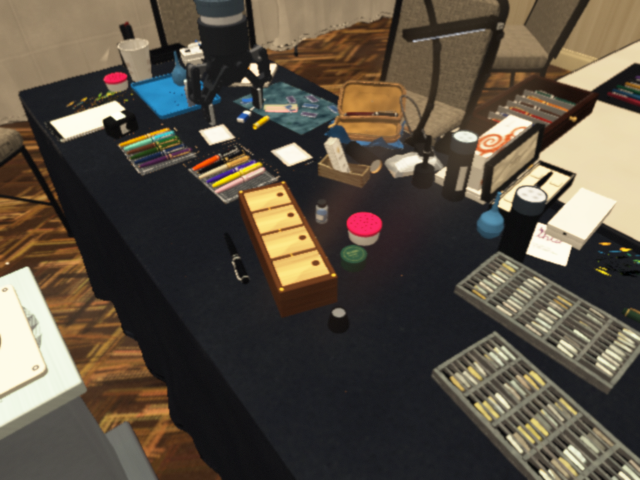

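The scene view shows the chest at about (232–332, 203–325), its four pale covers, and dots near (275,210), (286,225), (298,245), (311,268). The pen lies in front at (230,275), with the vial (313,231), tub (356,246) and tin (346,272) behind and the loupe (333,330) at the right end.

```bash
cat > h.py <<'E'
import cv2, numpy as np
from station import bot
def cast(name,uv,z,c=None):
    c=c or bot.calibration(name)
    K=np.array([[c['fx'],0,c['cx']],[0,c['fy'],c['cy']],[0,0,1]])
    p=cv2.undistortPoints(np.float64(uv).reshape(-1,1,2),K,c['D'])[:,0]
    d=np.c_[p,np.ones(len(p))]@c['R']; o=-c['R'].T@c['t']
    return o+d*((z-o[2])/d[:,2])[:,None]
E
python3 - <<'E'
from h import *
for n in("scene","side"):
    im=cv2.imread(f"pics/{n}0.png"); hsv=cv2.cvtColor(im,cv2.COLOR_BGR2HSV)
    roi=np.zeros(im.shape[:2],np.uint8); roi[180:330,225:340]=255
    m=cv2.inRange(hsv,(10,40,150),(30,190,255))&roi
    cs,h=cv2.findContours(m,cv2.RETR_CCOMP,cv2.CHAIN_APPROX_NONE)
    for c,hh in zip(cs,h[0]):
        a=cv2.contourArea(c)
        if hh[3]<0 and a>200:
            M=cv2.moments(c);u=(M['m10']/a,M['m01']/a)
            b=cv2.boxPoints(cv2.minAreaRect(c))
            print(n,'cover',a,np.round(u,1),cast(n,[u],.064).round(4))
        if hh[3]>=0 and a>5:
            (x,y,w,hh_)=cv2.boundingRect(c); g=255-im[y-1:y+hh_+1,x-1:x+w+1].mean(2); 
            M=cv2.moments(c);u=(M['m10']/a,M['m01']/a)
            print(n,'hole',a,np.round(u,1),cast(n,[u],.064).round(4))
    cv2.imwrite(f"pics/{n}_c.png",np.hstack([cv2.resize(im[195:330,225:340],None,fx=3.4,fy=4,interpolation=2),cv2.cvtColor(cv2.resize(m[195:330,225:340],None,fx=3.4,fy=4),8)]))
E
```

```text
scene cover 3428.0 [278.4 251.5] [[ 0.5452 -0.1408  0.064 ]]
scene hole 37.0 [309.4 275.2] [[ 0.546  -0.2307  0.064 ]]
scene hole 30.0 [295.8 252.5] [[ 0.5679 -0.164   0.064 ]]
scene hole 28.0 [283.4 232.2] [[ 0.5895 -0.0976  0.064 ]]
scene hole 22.5 [271.9 213.7] [[ 0.6106 -0.0307  0.064 ]]
scene hole 9.0 [235.4 196.4] [[0.5906 0.0738 0.064 ]]
scene hole 11.0 [244.  192.5] [[0.6134 0.0753 0.064 ]]
side cover 4155.0 [284.7 235.6] [[ 0.5424 -0.145   0.064 ]]
side hole 28.5 [315.4 262.6] [[ 0.543 -0.235  0.064]]
side hole 19.0 [302. 237.] [[ 0.5645 -0.168   0.064 ]]
side hole 18.0 [290.1 214.3] [[ 0.5858 -0.1011  0.064 ]]
side hole 8.0 [256.5 211. ] [[ 0.5414 -0.0521  0.064 ]]
side hole 10.0 [261. 210.] [[ 0.5499 -0.055   0.064 ]]
side hole 6.0 [265. 209.] [[ 0.5576 -0.0573  0.064 ]]
side hole 8.0 [274.5 207. ] [[ 0.5755 -0.0637  0.064 ]]
side hole 8.0 [278.5 206. ] [[ 0.5833 -0.066   0.064 ]]
side hole 8.0 [282.5 205. ] [[ 0.5912 -0.0683  0.064 ]]
side hole 6.0 [287. 204.] [[ 0.5999 -0.0712  0.064 ]]
side hole 17.5 [279.8 194.1] [[ 0.6075 -0.0355  0.064 ]]
```

View pics/scene_c.png

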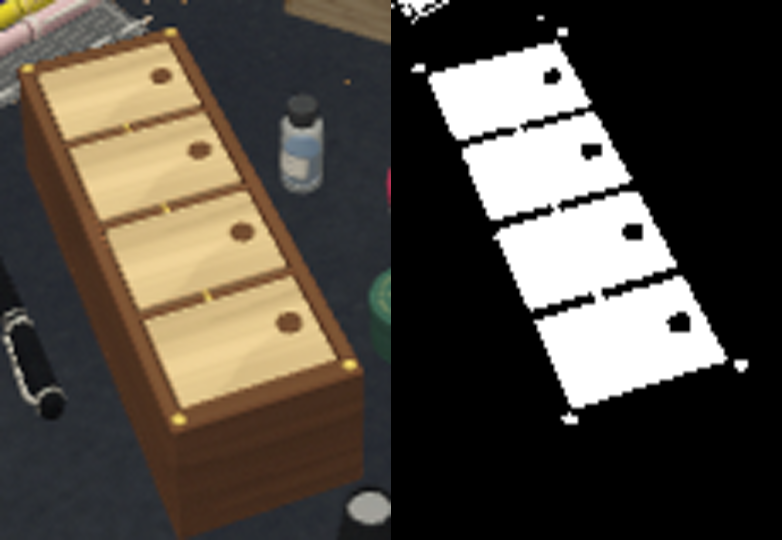

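The dots were found by both cameras, within 5 mm of each other. The chest yaw is about -0.312. I'll turn the tool so that the closing line lies along the chest's y axis, and shut the fingers.

Request:
drive_tool(deltas=[[[0,0,0,0,0,-1,1],[0,0,0,0,0,-1,1],[0,0,0,0,0,-1,1],[0,0,0,0,0,-1,1],[0,0,0,0,0,-1,1],[0,0,0,0,0,-1,1],[0,0,0,0,0,-1,1],[0,0,0,0,0,-1,1],[0,0,0,0,0,-1,1],[0,0,0,0,0,-1,1],[0,0,0,0,0,-0.5,1],[0,0,0,0,0,0,1]]])

```text
time: 1.6
tool_pos: [0.5499, -0.0, 0.231]
eef_rot: [-3.141, -0.001, 2.83]
force: [-0.7, -0.5, 0.1]
width: 0.001
finger_force: 0.0
```

Run:
```python
from h import *
c=bot.calibration("wrist");print(c,bot.sense()['eef_rot'])
im=bot.read_camera("wrist");cv2.imwrite("pics/w0.png",im)
```

```text
{'fx': 394.86433728083676, 'fy': 394.86433728083676, 'cx': 319.7016558207134, 'cy': 237.40944669615791, 'D': array([-0.01213424,  0.        ,  0.        ,  0.        ,  0.        ]), 'R': array([[ 3.06707565e-01,  9.51803677e-01,  4.80328246e-04],
       [ 9.13914288e-01, -2.94639049e-01,  2.79192595e-01],
       [ 2.65878062e-01, -8.51915022e-02, -9.60235005e-01]]), 't': array([-0.16896005, -0.53812302,  0.23311124])} [-3.14144927e+00 -6.49699870e-04  2.83027821e+00]
```

View pics/w0.png

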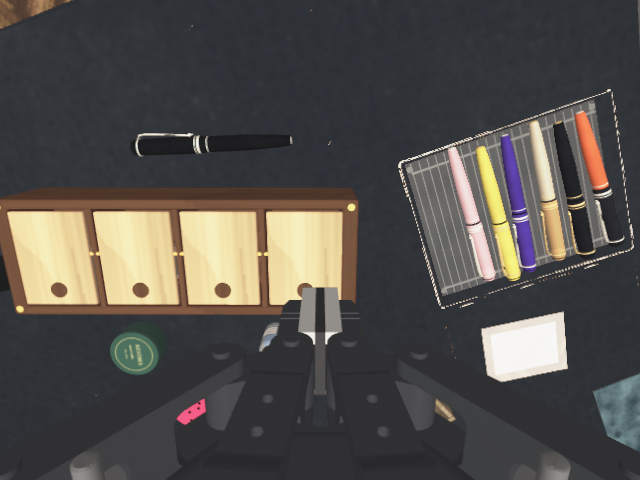

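The wrist view shows the covers in a row with dots at about (305,289), (223,290), (140,290) and (59,290). The vial, tub and tin are behind the chest at the bottom of the picture.

Run:
```python
from h import *
im=cv2.imread("pics/w0.png");c=bot.calibration("wrist")
uv=[]
for x,y in((305,289),(223,290),(140,290),(59,290)):
    r=im[y-14:y+14,x-14:x+14].astype(float).mean(2); m=(r<140)
    if x==305: m[12:]=m[12:]*0+m[12:]  # possibly clipped by the finger
    ys,xs=np.nonzero(m); uv.append((x-14+xs.mean(),y-14+ys.mean()));print(m.sum(),uv[-1])
P=cast("wrist",uv,.064);print(P.round(4))
d=P[1]-P[3];d/=np.hypot(*d[:2]);print("yaw",-np.arctan2(d[0],d[1]))
print("d1 extrap",(P[1]+.07*d).round(4))
```

```text
198 (np.float64(305.9949494949495), np.float64(292.44444444444446))
191 (np.float64(222.41361256544502), np.float64(289.9633507853403))
186 (np.float64(140.26344086021504), np.float64(289.752688172043))
182 (np.float64(58.68681318681318), np.float64(289.4010989010989))
[[ 0.6105 -0.0316  0.064 ]
 [ 0.5864 -0.0986  0.064 ]
 [ 0.5647 -0.1654  0.064 ]
 [ 0.5429 -0.2321  0.064 ]]
yaw -0.3149739802441043
d1 extrap [ 0.6081 -0.0321  0.064 ]
```

Request:
drive_tool(deltas=[[[-0.27,-0.053,0.66,0,0,0,1],[-0.27,-0.053,0.66,0,0,0,1],[-0.27,-0.053,0.66,0,0,0,1],[-0.27,-0.053,0.66,0,0,0,1],[0,0,0.05,0,0,0,1],[0,0,0,0,0,0,1]]])

```text
time: 2.4
tool_pos: [0.6077, -0.0318, 0.0706]
eef_rot: [3.142, -0.0, 2.83]
force: [-0.1, 0.1, 1.4]
width: 0.001
finger_force: 0.0
```

Request:
drive_tool(deltas=[[[0,0,0.03,0,0,0,1],[0,0,0.03,0,0,0,1],[0,0,0.03,0,0,0,1],[0,0,0.02,0,0,0,1],[0,0,0,0,0,0,1]]])

```text
time: 3.02
tool_pos: [0.6079, -0.0319, 0.0634]
eef_rot: [3.141, 0.0, 2.831]
force: [-0.5, 0.4, 1.9]
width: -0.003
finger_force: 0.6
```

Request:
drive_tool(deltas=[[[0,0,0.02,0,0,0,1],[0,0,0.02,0,0,0,1],[0,0,0,0,0,0,1]]])

```text
time: 3.4
tool_pos: [0.6079, -0.0319, 0.0608]
eef_rot: [3.142, 0.0, 2.831]
force: [0.6, 0.1, 0.3]
width: 0.0
finger_force: 0.5
```

Request:
drive_tool(deltas=[[[0,0,0.02,0,0,0,1],[0,0,0.02,0,0,0,1],[0,0,0,0,0,0,1]]])

```text
time: 3.78
tool_pos: [0.6077, -0.0319, 0.0583]
eef_rot: [3.142, -0.0, 2.831]
force: [0.9, 1.0, 0.8]
width: -0.002
finger_force: 0.4
```

Run:
```python
from h import *
a=bot.read_camera("wrist");b=bot.read_camera("scene")
cv2.imwrite("pics/p1.png",np.hstack([cv2.resize(a,(400,300)),cv2.resize(b[180:330,220:360],(400,300),interpolation=2)]))
```

```text
(no output)
```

View pics/p1.png

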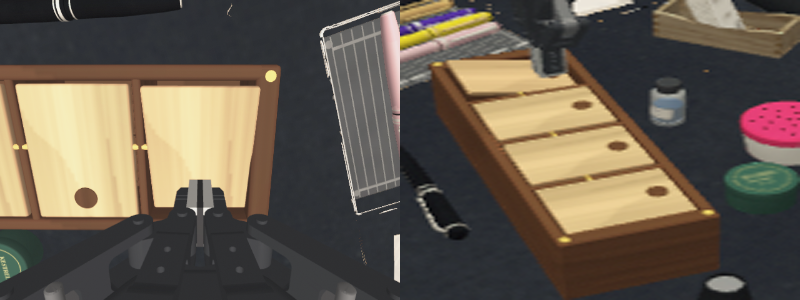

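Cover 1 tilts: its rear end sank under the tip and its front rose clear of the frame at about (200,85), with only about 1 N. So its well is empty. Now I'll follow it down and forward.

Request:
drive_tool(deltas=[[[0.015,0,0.037,0,0,0,1],[0.015,0,0.037,0,0,0,1],[0.015,0,0.037,0,0,0,1],[0.015,0,0.037,0,0,0,1],[0.015,0,0.037,0,0,0,1],[0,0,0,0,0,0,1]]])

```text
time: 4.62
tool_pos: [0.6028, -0.0304, 0.0469]
eef_rot: [-3.141, -0.001, 2.831]
force: [0.2, 0.1, -0.4]
width: 0.0
finger_force: 0.1
```

Request:
drive_tool(deltas=[[[0.015,0,0.037,0,0,0,1],[0.015,0,0.037,0,0,0,1],[0.015,0,0.037,0,0,0,1],[0.015,0,0.037,0,0,0,1],[0.015,0,0.037,0,0,0,1],[0,0,0,0,0,0,1]]])

```text
time: 5.38
tool_pos: [0.5989, -0.0291, 0.0359]
eef_rot: [-3.142, -0.001, 2.831]
force: [1.1, 0.4, 0.0]
width: -0.001
finger_force: 0.4
```

Request:
drive_tool(deltas=[[[0.025,0,0,0,0,0,1],[0.025,0,0,0,0,0,1],[0.025,0,0,0,0,0,1],[0.025,0,0,0,0,0,1],[0.015,0,0,0,0,0,1],[0,0,0,0,0,0,1]]])

```text
time: 6.12
tool_pos: [0.5925, -0.027, 0.0363]
eef_rot: [-3.142, -0.0, 2.831]
force: [1.6, -0.2, -0.9]
width: 0.001
finger_force: 0.9
```

Run:
```python
from h import *
print(bot.sense()['force'])
a=bot.read_camera("wrist");b=bot.read_camera("scene")
cv2.imwrite("pics/p2.png",np.hstack([cv2.resize(a,(400,300)),cv2.resize(b[180:330,220:360],(400,300),interpolation=2)]))
```

```text
[ 1.56287122 -0.22478735 -0.87279707]
```

View pics/p2.png

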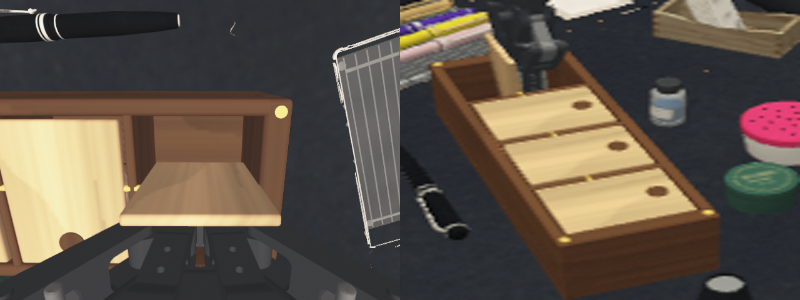

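Cover 1 now stands steeply, with its raised edge at about (200,225) in the left half. The others are shut. I'll push on gently to the stop.

Request:
drive_tool(deltas=[[[0.02,0,0,0,0,0,1],[0.015,0,0,0,0,0,1],[0,0,0,0,0,0,1]]])

```text
time: 6.6
tool_pos: [0.5919, -0.0268, 0.0365]
eef_rot: [3.141, 0.002, 2.831]
force: [6.5, -1.8, -5.1]
width: 0.0
finger_force: 3.1
```

About 7 N with almost no travel, and the geometry gives about 1.5 rad, so this is the stop. I'll back off and rise.

Request:
drive_tool(deltas=[[[-0.05,0,0,0,0,0,1],[-0.07,0,0,0,0,0,1],[-0.03,0,0,0,0,0,1],[0,0,-0.1,0,0,0,1],[0,0,-0.3,0,0,0,1],[0,0,-0.6,0,0,0,1],[0,0,-0.9,0,0,0,1],[0,0,-0.9,0,0,0,1],[0,0,-0.5,0,0,0,1],[-0.5,0,0,0,0,0,1],[-0.5,0,0,0,0,0,1],[0,0,0,0,0,0,1]]])

```text
time: 8.1
tool_pos: [0.6573, -0.048, 0.2336]
eef_rot: [-3.141, -0.001, 2.83]
force: [-0.3, 0.0, 0.4]
width: 0.003
finger_force: 0.0
```

Run:
```python
from h import *
a=bot.read_camera("wrist");b=bot.read_camera("scene")
cv2.imwrite("pics/p3.png",np.hstack([cv2.resize(a,(400,300)),cv2.resize(b[180:345,205:385],(400,300),interpolation=2)]))
```

```text
(no output)
```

View pics/p3.png

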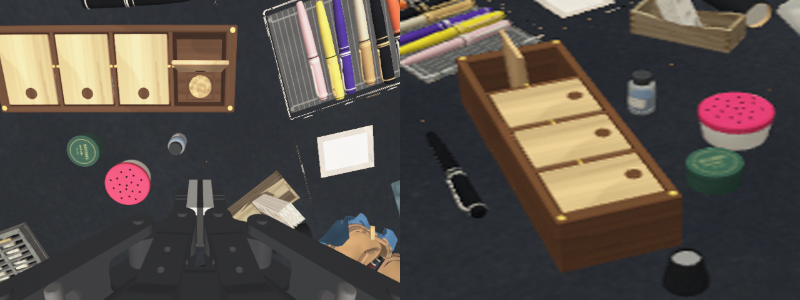

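The cover stands upright at (200,63) in the wrist half. The other covers are shut, the bystanders are untouched, and the arm is clear.

```bash
python3 -c "
from station import bot
print(bot.finish_job())"
```

```text
the job is handed in; nothing more can be done
None
```

Cover 1 (leftmost) was the one that rocked; it now stands almost upright at its stop (about 1.5 rad by geometry), covers 2–4 were left shut and not pressed, the bystanders look untouched, and the job was handed in at about 8 s.

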